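# Nest the parts scoops

## Task

Put the three grey parts scoops away as one nest: leave the largest against its wooden stop, slide the middle-sized one heel first into its open mouth until heel meets heel and it lies flat and straight, then slide the smallest into the middle one in the same way. Do not shove the largest out of place, and leave the other things on the bench alone.

Things in the scene. Friction and masses are not known exactly. Their poses are not given: they have to be found in the camera images.
- large: Largest grey parts scoop, loose, heel against the stop. Like a dustpan, open on top: 3 mm floor, closed narrow heel at +x, fully open wide mouth at -x. 160 mm long; outside 108 mm wide at the heel (inside 100), 153 at the mouth; walls upright, 4 mm thick, 55 mm tall; the last 18 mm of floor slopes up, its underside 5 mm high at the heel. 300 g. Origin: mid-length, centre of underside; z up.
- medium: Middle-sized scoop, loose on the bench, same shape: 140 mm long, outside 95 mm wide at the heel (inside 87), 134 at the mouth, walls 55 mm tall; about 220 g. The sloped heel rides up onto a floor it is pushed over; pushed too high it tips nose down. Origin: mid-length, centre of underside; +x to the heel. Home in the large one, its origin is 6 mm further to the heel and 3 mm higher than the large one's; 2.5 mm play each side.
- small: Smallest scoop, loose beside the middle one (either may be nearer the robot), same shape: 120 mm long, outside 82 mm wide at the heel (inside 74), 116 at the mouth, walls 55 mm tall; about 170 g. Origin: mid-length, centre of underside; +x to the heel. Home in the middle one, its origin is 6 mm further to the heel and 3 mm higher than the middle one's; 2.5 mm play each side.
- stop: Wooden stop fixed to the bench, a bar 30 mm thick, 200 mm wide, 60 mm tall with two short cheeks 50 mm tall, 50 mm long, beside the large scoop's heel. Origin on the bench where the large scoop's heel rests; +x points from the scoop into the bar.
- fitting_a: Brass fitting standing on the bench, 66 mm tall, 48 mm across; a bystander, to be left alone. Origin at its underside's centre.
- fitting_b: Second brass fitting, the same; a bystander, to be left alone. Origin at its underside's centre.
- screwdriver: Screwdriver lying on the bench, 190 mm long; a bystander, to be left alone. Origin at its underside's centre (half-way along, on the shaft's line).
- mug: White mug, 80 mm wide, 95 mm tall; a bystander, to be left alone. Origin at its underside's centre.
- jar: Amber glass jar, 60 mm wide, 90 mm tall; a bystander, to be left alone. Origin at its underside's centre.
- spool: Steel spool standing on end, 64 mm wide, 55 mm tall; a bystander, to be left alone. Origin at its underside's centre.
- carton: Small cardboard carton, 90 x 70 x 50 mm; a bystander, to be left alone. Origin at its underside's centre.
There are look-alikes about, which are no part of the job. What is shaped like the medium but yellow is not meant. What is shaped like the small but red is not meant.

How it is judged:
By the outcome, as a careful person would: the job done as asked, in the order asked, and still so for the second after the job is handed in, with the robot touching nothing.
It also fails if it takes over 61 s, if anything falls off the work surface, if the arm or the gripper's body presses on something with over 40 N, if the wrist force passes 120 N, or if a joint passes its speed limit or range.

## Robot

A 6-joint arm with a two-finger parallel gripper is mounted at the origin on the work surface. World frame = base frame: x ahead of the robot, y to its left, z up, the work surface at z = 0. Lengths are in mm, angles in rad, forces in N, time in s.
With the tool pointing down it reaches from about 350 to 975 mm from the base axis. Payload 7.1 kg.
Tool frame: the origin (TCP) lies on the front face of the gripper's body, between the roots of the fingers; the fingertips stand 80 mm ahead of it and the grasp point (between the pads) lies 61 mm ahead of it (env.tips_ahead is the distance from the TCP to the fingertips, in mm); z points along the fingers, y is the direction in which the jaws open and shut (so a half turn about z gives the same grasp; the last joint's range is limited). The gripper opens to 88 mm and grips with 3 to 60 N. Pads are 20 mm wide; open, the fingers measure 115 mm over their backs; the gripper's body (75 mm by 178 mm) begins 61 mm behind the grasp point.
Start: joints at [1.196, 0.423, 1.63, -0, 1.089, -0.019], TCP at [217.681, 585.85, 302.675] pointing down, gripper open.
Joint ranges: [-3, 3], [-0.9, 2.11], [0.09, 2.58], [-1.31, 4.45], [0.11, 2.69], [-2.54, 2.54]. Speed limits (rad/s): [2.39, 2.39, 3.01, 3.14, 3.14, 3.14].

## Interface

Orientations are given as a unit quaternion [x, y, z, w].
In Python, from station import env, set_gripper, viewer, workorder gives the robot as it stands. Calls block until the motion is done:
- env.reach(position, orientation): joint-space move of the TCP to a pose.
- env.move_l(position, rot=None, rate=150, f_stop=None): straight line of the TCP; rot=None keeps the orientation; rate is the mean speed in mm/s. With f_stop (N) it stops when the force on the tool has changed by that much, and returns True; else False.
- env.move_joints(angles): joint-space move.
- set_gripper(opening): finger opening in mm; the grip force is fixed at half the most; returns when the fingers have stopped.
- env.hold(seconds).
- env.ik(position, orientation): joint angles nearest the present ones, or None.
- env.read_state(): the state.
- viewer.camera(name): name is "side" or "top" or "wrist"; returns the picture (420x560x3 uint8, blue, green, red); there is no depth.
- viewer.camera_params(name): a dict with "fx", "fy", "cx", "cy" (pixels), "pose" (4x4, takes a point from camera to world coordinates); the wrist camera has in their place "tool_from_camera" (4x4, takes a point from camera to tool coordinates, whose origin is the TCP and whose axes are the flange's). Camera axes: x right, y up, looking along -z (the intrinsics and any distortion apply to the point x, -y, -z); pixel columns grow to the right and rows downward; lengths in mm; the calibration is good to about 2 mm. A picture is of the moment at which its call begins: read the wrist's pose just before it. camera_params takes no time and is no camera call.
A pose or a line that the arm cannot do raises env.IKError and nothing moves.
- workorder.sign_off(): hands the job in, once; it reports no verdict.
The state is a dict: "time_s": time; "qpos": joint angles; "dq": joint speeds; "tau": joint torques, N m; "tool_pos": TCP position; "orientation": TCP orientation; "force": force on the tool from outside, world axes, zero at the start; "wrist_torque": the same for the moment, N m; "width": finger opening in mm.
Only numpy, scipy, OpenCV 4.12 (cv2) and the standard library are available. Lean on these libraries where they do the work, as an engineer would, in place of code of your own. Each camera call takes 0.05 s, during which the arm holds its last target. There are 200 camera calls.

## Working session

There is one attempt and no reset: what is moved stays moved. The work goes in short steps, each a Python script; the robot and the scene stay as the last script left them, time stands still between calls to the robot, and variables do not carry over. Pictures are saved under pics/ and viewed, about 8 in all and at most 12, crops included, and the job is handed in when it is done.

```bash
ls; mkdir -p pics
python3 - <<'E'
from station import env,set_gripper,viewer,workorder
import cv2
for n in("top","side"):
    cv2.imwrite(f"pics/{n}0.png",cv2.resize(viewer.camera(n),(800,600),interpolation=cv2.INTER_CUBIC))
    p=viewer.camera_params(n);print(n,p)
print(viewer.camera_params("wrist"));s=env.read_state();print(s)
E
```

```text
pics
top {'fx': 380.96463122146923, 'fy': 380.96463122146923, 'cx': 275.00240810996587, 'cy': 207.97294576700426, 'pose': array([[ 1.50212231e-02,  9.74487500e-01, -2.23938553e-01,
         3.18072104e+02],
       [-9.99879914e-01,  1.54930490e-02,  3.49932130e-04,
        -7.68312757e+01],
       [ 3.81049546e-03,  2.23906405e-01,  9.74603202e-01,
         9.74835990e+02],
       [ 0.00000000e+00,  0.00000000e+00,  0.00000000e+00,
         1.00000000e+00]])}
side {'fx': 494.0012370059037, 'fy': 494.0012370059037, 'cx': 278.30324849596565, 'cy': 210.32456558369407, 'pose': array([[ 7.00481419e-01,  5.46013508e-01, -4.59559605e-01,
        -5.28922742e+01],
       [-7.13448948e-01,  5.19707141e-01, -4.69994773e-01,
        -6.43280668e+02],
       [-1.77870860e-02,  6.57094922e-01,  7.53597958e-01,
         9.51406897e+02],
       [ 0.00000000e+00,  0.00000000e+00,  0.00000000e+00,
         1.00000000e+00]])}
{'fx': 341.9087735586798, 'fy': 341.9087735586798, 'cx': 277.92648349446875, 'cy': 210.18453347042123, 'tool_from_camera': array([[ 5.78094219e-04,  9.64540068e-01,  2.63935833e-
[... 256 characters left out ...]
0,
         1.00000000e+00]])}
{'time_s': 0.1, 'qpos': array([ 1.19602436e+00,  4.23754978e-01,  1.63060634e+00, -3.70881465e-05,
        1.08862528e+00, -1.90146707e-02]), 'dq': array([ 0.00198915, -0.00078642, -0.00207541, -0.00105077,  0.00085803,
       -0.00209129]), 'tau': array([ 1.27166699e-03, -5.45617640e+01, -2.74325502e+01,  6.46108529e-02,
        1.88563275e-02, -6.68428726e-06]), 'tool_pos': array([217.53362321, 585.49723991, 301.98810511]), 'orientation': array([ 1.76933574e-01,  9.84222548e-01, -6.86715823e-04, -1.20237058e-04]), 'force': array([-0.04138093, -0.11272612, -0.26055749]), 'wrist_torque': array([-0.01897814,  0.03524382, -0.00762255]), 'width': 87.5607996799308}
```

View pics/top0.png

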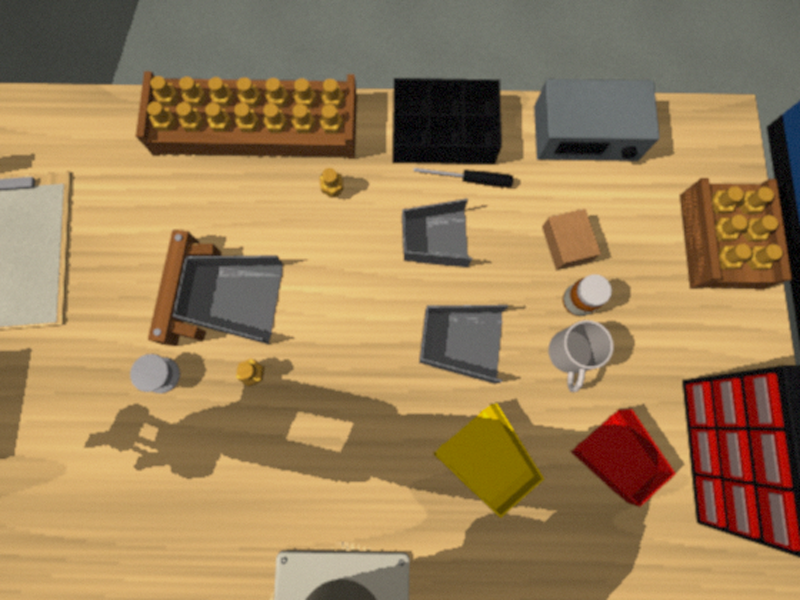

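View pics/side0.png

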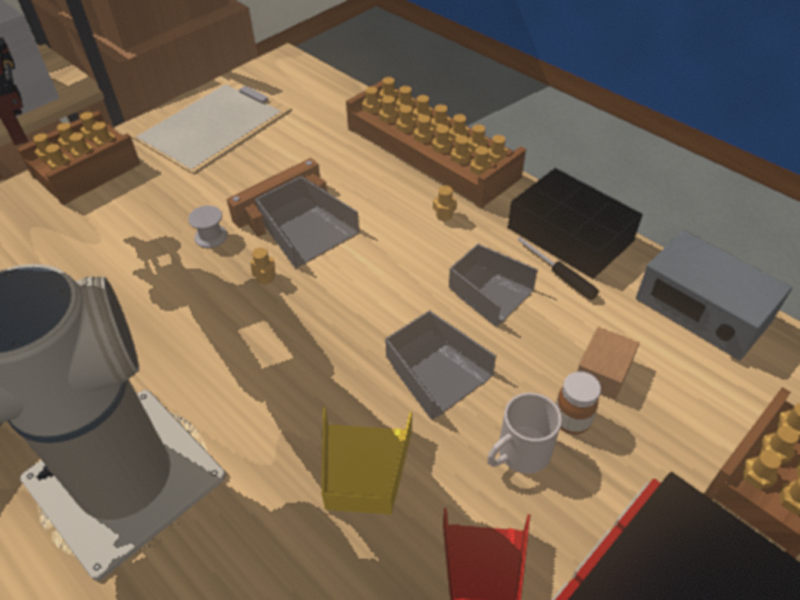

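The image's up is +x and its right is −y. All px below are in top0.

Candidates:
- Large: grey, (230,298), heel in the wooden stop, so it is the target nest.
- Medium: the larger loose grey scoop, (463,342).
- Small: the smaller loose grey scoop, (437,232).
- Look-alikes: yellow (490,460) and red (625,457). Both are excluded.

Next, one close crop to check the choice and read corners.

```bash
cat > h.py <<'E'
from station import env,set_gripper,viewer,workorder
import numpy as np, cv2
from scipy.spatial.transform import Rotation as R
def cam(name):
    p=viewer.camera_params(name)
    if name=="wrist":
        s=env.read_state(); T=np.eye(4); T[:3,:3]=R.from_quat(s["orientation"]).as_matrix(); T[:3,3]=s["tool_pos"]
        p["pose"]=T@p["tool_from_camera"]
    return p
def back(p,u,v,z):
    d=p["pose"][:3,:3]@np.array([(u-p["cx"])/p["fx"],-(v-p["cy"])/p["fy"],-1]); o=p["pose"][:3,3]
    return (o+d*(z-o[2])/d[2])[:2]
def proj(p,X):
    c=(np.c_[np.atleast_2d(X),np.ones(len(np.atleast_2d(X)))]@np.linalg.inv(p["pose"]).T)[:,:3]
    return np.c_[p["cx"]+p["fx"]*c[:,0]/-c[:,2], p["cy"]-p["fy"]*c[:,1]/-c[:,2]]
DIM={"large":(160,108,153),"medium":(140,95,134),"small":(120,82,116)}
def rim(n,x,y,a,z=55):  # heel-left,heel-right,mouth-left,mouth-right outside corners
    L,h,m=DIM[n]; P=np.array([[L/2,h/2],[L/2,-h/2],[-L/2,m/2],[-L/2,-m/2]])
    c,s=np.cos(a),np.sin(a)
    return np.c_[P@np.array([[c,s],[-s,c]])+[x,y],np.full(4,z)]
def quat(a):   # tool down, tool x (camera side) at angle a+pi => jaw axis across scoop
    c,s=np.cos(a),np.sin(a)
    return R.from_matrix(np.array([[c,s,0],[s,-c,0],[0,0,-1.]]).reshape(3,3)).as_quat()
E
python3 - <<'E'
import cv2
from h import *
im=cv2.imread("pics/top0.png"); im=viewer.camera("top")
c=im[130:275,115:365]; cv2.imwrite("pics/c1.png",cv2.resize(c,None,fx=3.2,fy=3.2,interpolation=cv2.INTER_CUBIC))
for n in DIM: pass
E
```

```text
(no output)
```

View pics/c1.png

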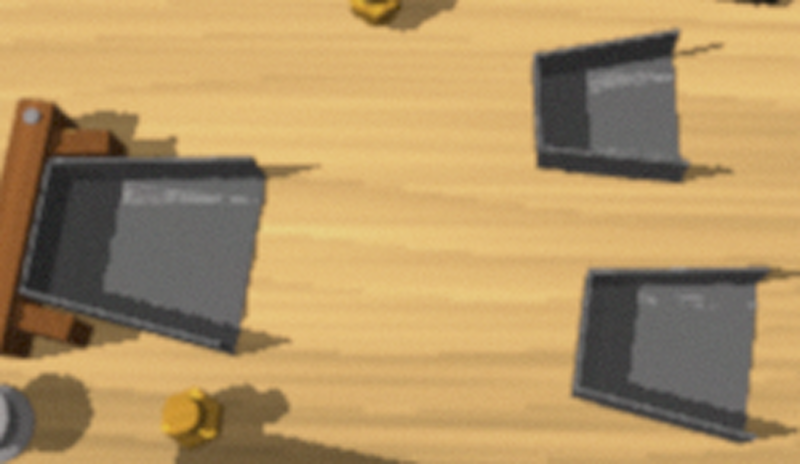

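The crop confirms all three grey scoops, heels to the left. Rim corners in crop px:

| Scoop | Heel corners | Mouth corners |
|---|---|---|
| Large | (22,292), (50,158) | (233,352), (253,158) |
| Medium | (573,396), (590,269) | (748,439), (770,269) |
| Small | (538,167), (535,54) | (685,181), (677,32) |

Next I'll fit the poses.

```bash
cat >> h.py <<'E'
from scipy.optimize import least_squares
def fit(p,n,px,z=55,a0=1.57):
    px=np.array(px,float); g=back(p,*px.mean(0),z)
    r=least_squares(lambda q:(proj(p,rim(n,q[0],q[1],q[2],z))-px).ravel(),[*g,a0],x_scale=[10,10,.1])
    return r.x, np.abs(r.fun).max()
E
python3 - <<'E'
from h import *
p=cam("top")
C={"large":[(22,292),(50,158),(233,352),(253,158)],"medium":[(573,396),(590,269),(748,439),(770,269)],"small":[(538,167),(535,54),(685,181),(677,32)]}
for n,c in C.items():
    px=np.array(c)/3.2+[115,130]-0.5+.5/3.2
    x,e=fit(p,n,px); print(n,x.round(3),"err px",e.round(2))
    q=quat(x[2]); print([ (env.ik([x[0],x[1],z],qq) is not None and env.ik([x[0],x[1],z],qq).round(2)) for z in(100,200) for qq in (q,quat(x[2]+np.pi))])
    Q={"mug":(580,350),"jar":(590,293)}
for n,(u,v,z) in {"mug":(584,345,95),"jar":(595,290,90)}.items(): print(n,back(p,u*.7,v*.7,z))
E
```

```text
large [534.261 212.41    1.474] err px 2.37
[array([ 0.36,  0.65,  1.84, -0.  ,  0.66,  0.45]), False, array([ 0.36,  0.49,  1.81, -0.  ,  0.84,  0.45]), False]
medium [ 459.837 -197.792    1.45 ] err px 1.76
[array([-0.43,  0.58,  2.  , -0.  ,  0.56, -0.31]), False, array([-0.43,  0.4 ,  1.97, -0.  ,  0.77, -0.31]), False]
small [ 647.154 -151.524    1.615] err px 2.43
[array([-0.25,  0.74,  1.62, -0.  ,  0.78, -0.29]), False, array([-0.25,  0.6 ,  1.6 , -0.  ,  0.94, -0.29]), False]
mug [ 445.18139276 -389.50468931]
jar [ 538.98195727 -415.6420944 ]
```

Run:
```python
from h import *
import pickle
for n,(x,y,a) in {"large":(534,212,1.474),"medium":(460,-198,1.45)}.items():
    env.reach([x,y,290],quat(a)); p=cam("wrist"); im=viewer.camera("wrist")
    pickle.dump(p,open(f"w_{n}.pkl","wb")); cv2.imwrite(f"pics/w_{n}_raw.png",im)
    print(n,env.read_state()["time_s"],proj(p,rim(n,x,y,a)).round(0).tolist())
a,b=[cv2.resize(cv2.imread(f"pics/w_{n}_raw.png")[60:400,80:480],None,fx=2,fy=2,interpolation=cv2.INTER_CUBIC)[:600] for n in("large","medium")]
cv2.imwrite("pics/wl.png",a);cv2.imwrite("pics/wm.png",b)
```

```text
large 1.9833 [[217.0, 108.0], [339.0, 108.0], [202.0, 273.0], [354.0, 273.0]]
medium 3.575 [[224.0, 120.0], [330.0, 120.0], [210.0, 264.0], [344.0, 264.0]]
```

View pics/wl.png

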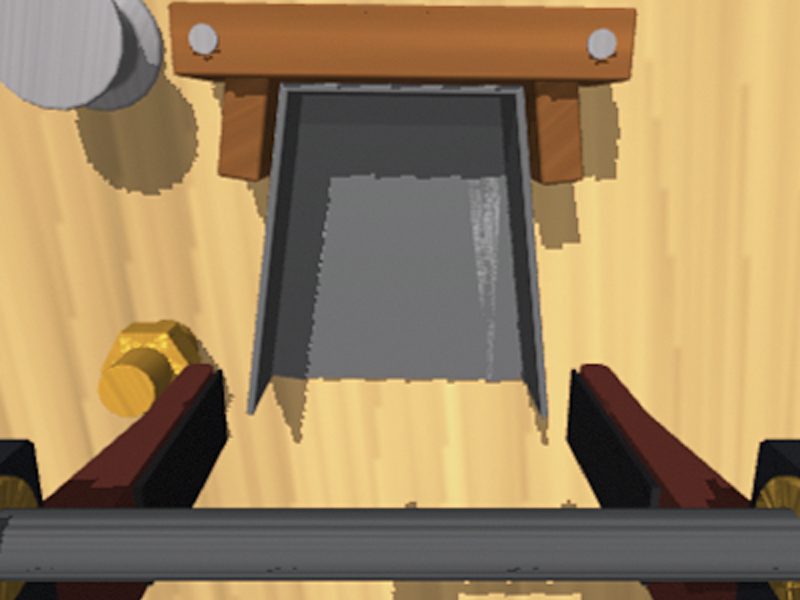

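View pics/wm.png

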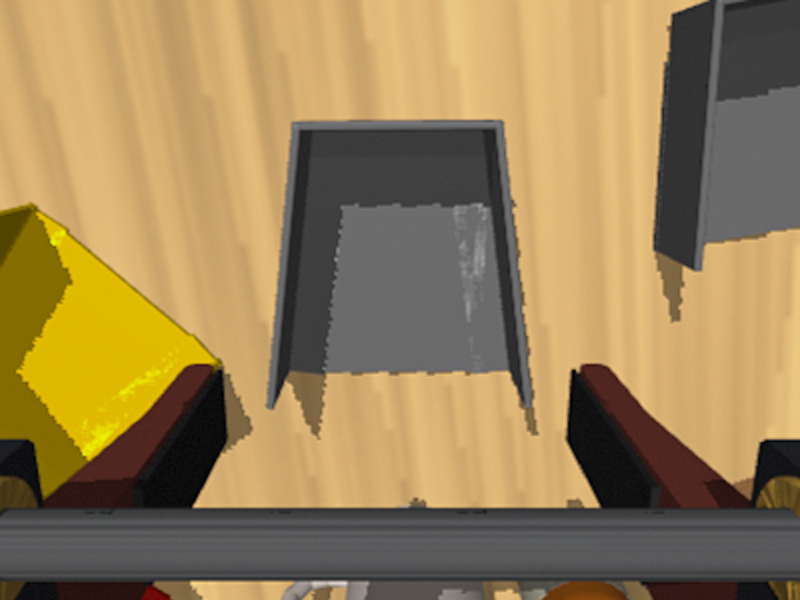

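Wrist views, crop px:

| Scoop | Heel corners | Mouth corners |
|---|---|---|
| Large | (280,86), (523,87) | (249,413), (545,415) |
| Medium | (293,122), (503,122) | (269,408), (529,406) |

Both sit within a few mm of the top-camera estimate. Yellow is at (90,350), well off to the side.

Run:
```python
from h import *
import pickle
for n,c,a in (("large",[(280,86),(523,87),(249,413),(545,415)],1.474),("medium",[(293,122.5),(503,122),(269,408),(529,406)],1.45)):
    p=pickle.load(open(f"w_{n}.pkl","rb")); px=np.array(c)/2+[80,60]-.25
    x,e=fit(p,n,px,a0=a); print(n,x.round(3).tolist(),"err",e.round(2), (proj(p,rim(n,*x))-px).round(1).tolist())
# stop bar bolts for yaw check (z=60)
p=pickle.load(open("w_large.pkl","rb")); A=back(p,203/2+80,39/2+60,60);B=back(p,602/2+80,44/2+60,60); d=A-B
# bar long axis is scoop left direction
print("stop yaw",np.arctan2(d[1],d[0])-np.pi/2,np.linalg.norm(d))
print("fitting near", back(p,(130)/2+80,390/2+60,66))
```

```text
large [535.799, 217.23, 1.466] err 2.19 [[-0.5, -1.6], [0.2, -0.8], [-1.8, 1.5], [2.2, 1.8]]
medium [461.672, -198.583, 1.456] err 1.81 [[-0.5, -0.7], [0.5, -0.9], [-1.7, 1.0], [1.8, 1.3]]
stop yaw 1.4643843597244484 170.92806921283062
fitting near [401.57568345 168.89667943]
```

Run:
```python
from h import *
x,y,a=461.7,-198.6,1.456
g=np.array([x,y])+5*np.array([np.cos(a),np.sin(a)])
set_gripper(66)
env.reach([*g,180],quat(a))
print("blocked",env.move_l([*g,98],rate=100,f_stop=8))
set_gripper(88); s=env.read_state(); print("w",s["width"],s["force"].round(1),s["tool_pos"].round(1))
env.move_l([*g,170],rate=80); s=env.read_state(); print(s["width"],s["force"].round(1),s["wrist_torque"].round(2),s["time_s"])
im=viewer.camera("side"); cv2.imwrite("pics/s1.png",cv2.resize(im[130:400,200:560],None,fx=2.2,fy=2.2))
im=viewer.camera("wrist"); cv2.imwrite("pics/w1.png",im)
```

```text
blocked False
w 83.37680698750636 [-1.2  1.8  5.4] [ 462.5 -193.7   98.4]
83.14495364906037 [-1.  -0.2 -1.8] [-0.09  0.05  0.  ] 7.0917
```

View pics/s1.png

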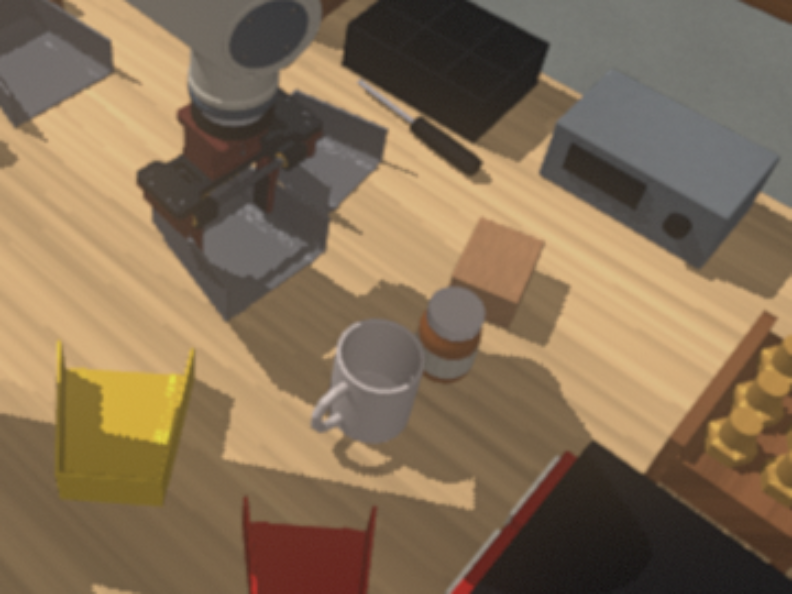

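View pics/w1.png

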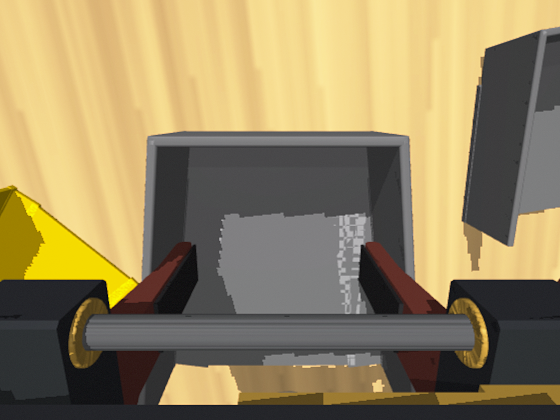

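Side and wrist views agree: the medium is held level, centred and straight, with heel corners at (149,137) and (409,137) and their midpoint at 279 ≈ cx. Now to insert it.

Run:
```python
from h import *
L=np.array([535.8,217.2]); a=1.466; d=np.array([np.cos(a),np.sin(a)])
P=lambda s,z:[*(L+s*d),z]
env.reach(P(-158,172),quat(a))
env.move_l(P(-158,105),rate=100)
F0=env.read_state()["force"]
b=env.move_l(P(-25,105),rate=90,f_stop=6); s=env.read_state(); print(b,(s["tool_pos"][:2]-L)@d,(s["force"]-F0).round(1))
if not b:
    b=env.move_l(P(15,105),rate=30,f_stop=6); s=env.read_state(); print(b,(s["tool_pos"][:2]-L)@d,(s["force"]-F0).round(1))
print(s["width"],s["time_s"])
cv2.imwrite("pics/w2.png",viewer.camera("wrist"))
```

```text
False -25.477652643735386 [-0.1  0.8  1.2]
True 12.849997580594476 [-0.8 -1.   0.5]
83.40973643201515 11.8333
```

View pics/w2.png

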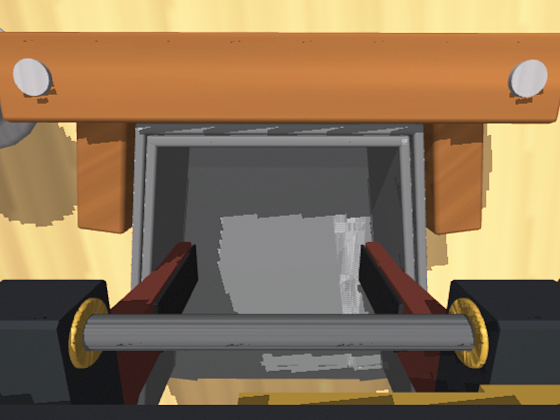

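It made contact at +12.8 mm (expected about 11). The wrist view shows the medium straight inside the large: medium heel rim at v≈140, large heel rim at v≈130 against the bar. Next: lower, release and seat it low on the heel.

```bash
cat >> h.py <<'E'
def seat(P,s0,s1,zl,op,zc,fs=6):
    """lower, release, push low on the heel inside, back off and rise"""
    b=env.move_l(P(s0,zl),rate=20,f_stop=5); print("lower",b,env.read_state()["tool_pos"].round(1))
    set_gripper(op)
    env.move_l(P(s0,zc),rate=60)
    b=env.move_l(P(s1,zc),rate=50,f_stop=fs); s=env.read_state(); print("push",b,s["tool_pos"].round(1),s["force"].round(1))
    env.move_l(P(s0,zc),rate=80); env.move_l(P(s0,200),rate=150); return s
E
python3 - <<'E'
from h import *
L=np.array([535.8,217.2]); a=1.466; d=np.array([np.cos(a),np.sin(a)])
P=lambda s,z:[*(L+s*d),z]
s=seat(P,12.5,70,100,45,99); print("push s",(s["tool_pos"][:2]-L)@d)
env.reach(P(0,290),quat(a)); p=cam("wrist"); im=viewer.camera("wrist")
import pickle; pickle.dump(p,open("w_nest.pkl","wb"))
cv2.imwrite("pics/wn.png",cv2.resize(im[60:360,80:480],None,fx=2,fy=2,interpolation=cv2.INTER_CUBIC))
x,y,a=647.2,-151.5,1.615
env.reach([x,y,290],quat(a)); p=cam("wrist"); im=viewer.camera("wrist")
pickle.dump(p,open("w_small.pkl","wb"))
cv2.imwrite("pics/ws.png",cv2.resize(im[60:360,80:480],None,fx=2,fy=2,interpolation=cv2.INTER_CUBIC))
print(env.read_state()["time_s"])
E
```

```text
lower True [536.9 229.8 101.2]
push True [542.2 279.8  98.7] [ 0.8 -2.1  0.4]
push s 62.94795272213898
17.7
```

View pics/wn.png

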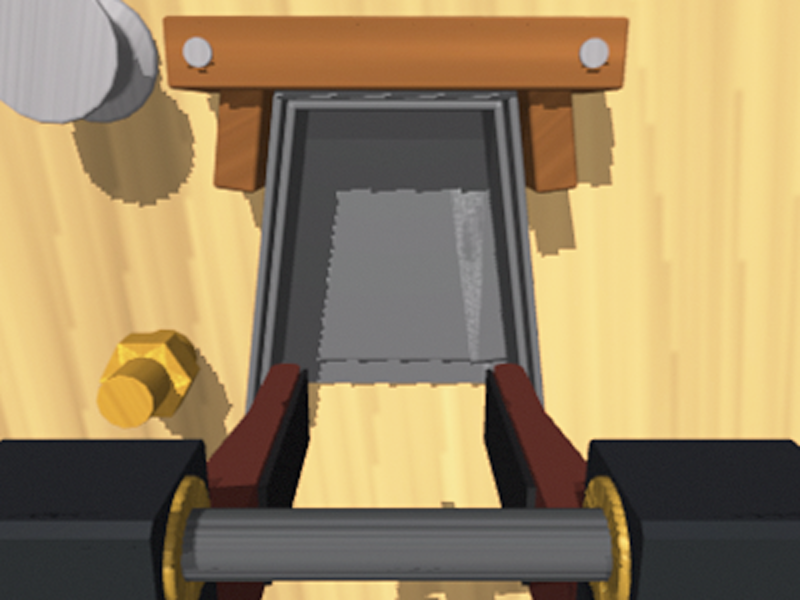

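View pics/ws.png

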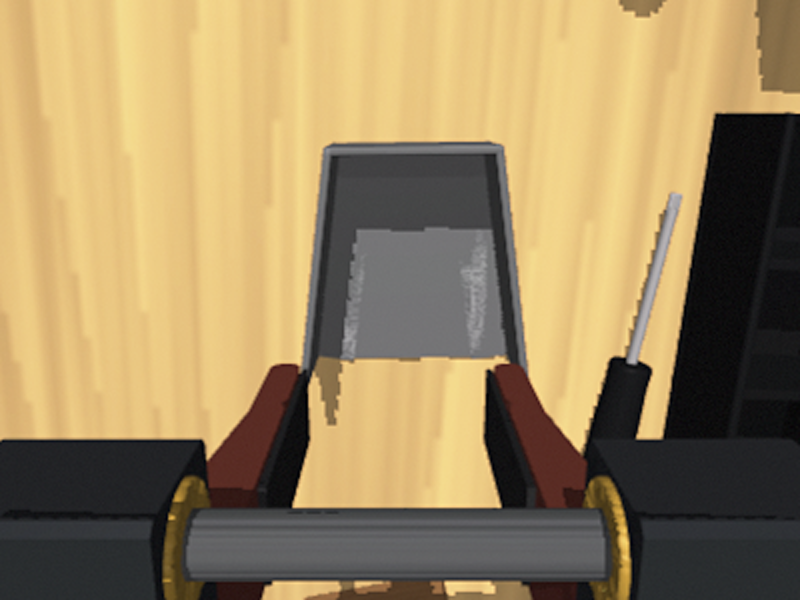

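The nest looks good: the medium's heel rim lies evenly against the large's heel, (284,105)–(508,104), flat and straight. The screwdriver is close to the small scoop on its right, shaft at (655,280). Small's heel corners are (325,148) and (503,147); its sides pass through (305,372) and (525,372).

Run:
```python
from h import *
import pickle
p=pickle.load(open("w_small.pkl","rb")); K=lambda c:np.array(c)/2+[80,60]-.25
h=K([(325,147.5),(503,147)]); sd=K([(305,372),(525,372)])
def res(q):
    r=proj(p,rim("small",*q)); u=[]
    for i in (0,1):
        t=(sd[i,1]-r[i,1])/(r[i+2,1]-r[i,1]); u.append(r[i,0]+t*(r[i+2,0]-r[i,0])-sd[i,0])
    return np.r_[(r[:2]-h).ravel(),u]
r=least_squares(res,[647,-151,1.615],x_scale=[10,10,.1]); x,y,a=r.x; print(r.x.round(3),r.fun.round(2))
n=pickle.load(open("w_nest.pkl","rb")); m=K([(284,105.5),(508,104.5)]); A,B=[back(n,*q,58) for q in m]
print("medium heel mid",((A+B)/2).round(1),"w",np.linalg.norm(A-B).round(1)); L=np.array([535.8,217.2]); print("expected",(L+76*np.array([np.cos(1.466),np.sin(1.466)])).round(1),"yaw",np.arctan2(*(A-B)[::-1])-np.pi/2)
m=K([(273,97),(517,96)]);A,B=[back(n,*q,55) for q in m];print("large heel mid",((A+B)/2).round(1),"w",np.linalg.norm(A-B).round(1),(L+80*np.array([np.cos(1.466),np.sin(1.466)])).round(1))
for u,v in((675,197),(632,360),(590,440)): print("sd",back(p,*K((u,v)),12).round(0))
d=np.array([np.cos(a),np.sin(a)]);l=np.array([-d[1],d[0]]);print("sd rel", [( (back(p,*K(q),12)-[x,y])@d, (back(p,*K(q),12)-[x,y])@l) for q in((675,197),(632,360),(590,440))])
```

```text
[ 655.913 -152.836    1.625] [-0.75  0.57  0.98  0.01 -2.19  1.94]
medium heel mid [543.8 292.3] w 98.8
expected [543.7 292.8] yaw 1.4705443312852662
large heel mid [543.8 296. ] w 108.3 [544.2 296.8]
sd [ 791. -114.]
sd [ 781. -205.]
sd [ 764. -255.]
sd rel [(np.float64(31.729121059097096), np.float64(-137.47962142069352)), (np.float64(-58.62080575544145), np.float64(-122.36742090297643)), (np.float64(-107.38445647635382), np.float64(-102.14368644609543))]
```

Run:
```python
from h import *
x,y,a=655.9,-152.8,1.625
g=np.array([x,y])+5*np.array([np.cos(a),np.sin(a)])
env.reach([*g,180],quat(a)); set_gripper(48)
print("blocked",env.move_l([*g,98],rate=100,f_stop=8))
set_gripper(88); s=env.read_state(); print("w",s["width"],s["force"].round(1))
env.move_l([*g,172],rate=80); s=env.read_state(); print(s["width"],s["force"].round(1),s["time_s"])
im=viewer.camera("wrist"); cv2.imwrite("pics/w3.png",im)
```

```text
blocked False
w 67.92838370165619 [-0.8 -0.3  4.5]
67.58840401728557 [ 0.6  0.1 -1.3] 21.0167
```

View pics/w3.png

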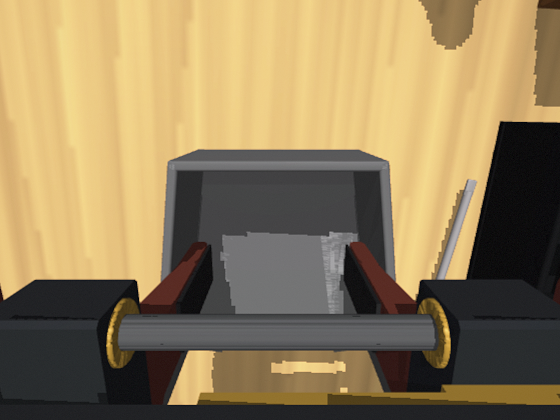

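The small is held straight and centred, heel corners at (169,166) and (389,166). Now to insert it.

```bash
python3 - <<'E'
from h import *
L=np.array([535.8,217.2]); a=1.467; d=np.array([np.cos(a),np.sin(a)])
P=lambda s,z:[*(L+s*d),z]
env.reach(P(-148,174),quat(a))
env.move_l(P(-148,108.5),rate=100)
F0=env.read_state()["force"]
b=env.move_l(P(-20,108.5),rate=90,f_stop=6); s=env.read_state(); print(b,(s["tool_pos"][:2]-L)@d,(s["force"]-F0).round(1))
if not b:
    b=env.move_l(P(23,108.5),rate=30,f_stop=6); s=env.read_state(); print(b,(s["tool_pos"][:2]-L)@d,(s["force"]-F0).round(1))
t=(s["tool_pos"][:2]-L)@d
if 14<t<23:
    s=seat(P,t-.4,72,103,34,102); print("push s",(s["tool_pos"][:2]-L)@d)
    set_gripper(88)
    env.reach(P(0,290),quat(a)); cv2.imwrite("pics/wf.png",cv2.resize(viewer.camera("wrist")[60:360,80:480],None,fx=2,fy=2,interpolation=cv2.INTER_CUBIC))
    import pickle; pickle.dump(cam("wrist"),open("w_fin.pkl","wb"))
print(env.read_state()["time_s"])
E
[ -f pics/wf.png ]
```

```text
False -20.497533205253742 [ 0.7 -0.6 -0. ]
True 17.80729462250247 [-0.  -2.6  0.4]
lower True [537.4 234.6 104.4]
push True [541.7 275.8 101.7] [ 1.4 -3.8  1.7]
push s 58.86321942115907
30.0583
```

View pics/wf.png

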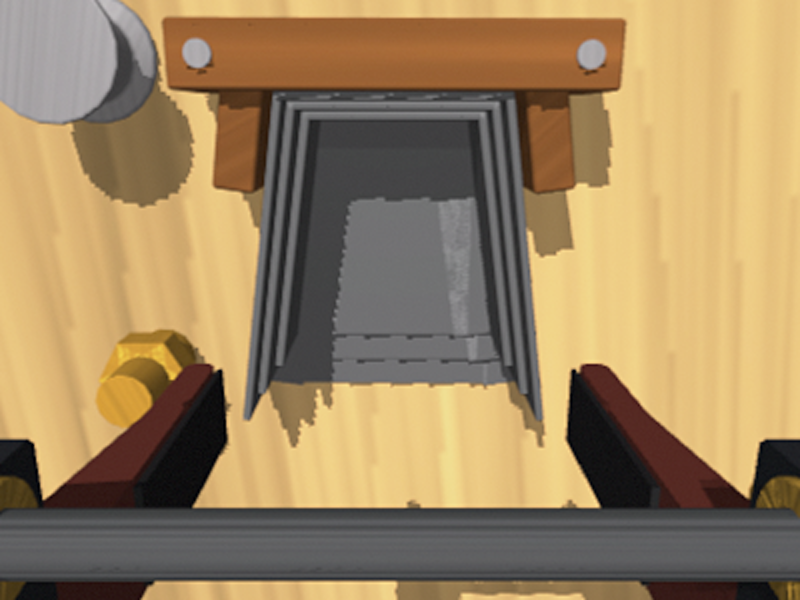

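The final view shows three concentric rims, heels stacked evenly at v≈97, 105 and 115, and mouths stepped symmetrically. The large is still against the bar. Handing in.

```bash
python3 -c "
from h import *
env.hold(0.3); workorder.sign_off(); print(env.read_state()['time_s'])"
```

```text
the job is handed in; nothing more can be done
the job is handed in; nothing more can be done
```

The three grey scoops are nested, and I handed the job in at about 30 s of the 61 s allowed. I gripped the medium and then the small from inside. Each slid heel first into the next scoop until it touched, then I lowered and released it and pushed it home low on the heel.

- **Seating:** each heel stopped the arm where expected: medium at +12.8 mm (about 11 expected) and small at +17.8 mm (about 17.5 expected). The small's final push ended at 58.9 mm, against 59 worked out from the medium's push.
- **Final look:** the last wrist picture shows three straight, evenly spaced rims with the large still against the stop. The large's heel was within 1 mm of its first fit when measured after the medium went in. After the small went in, I checked it only by eye.
- **Other things on the bench:** nothing else was handled. I did not take an overall picture at the end to confirm they had not moved.
- **Disagreements:** the pose fits left 1–2 px of error at the scoop mouths, and the top camera's position for the small was about 9 mm off the wrist camera's. I used the wrist values. Nothing failed.

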